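# Draw the red piston out of its clay extruder tube

### The arm

A 6-joint arm with a two-finger parallel gripper is mounted at the origin on the work surface; the furniture and walls round the work are solid. World frame = base frame: x ahead of the robot, y to its left, z up, the work surface at z = 0. Lengths are in mm, angles in rad, forces in N, time in s.
With the tool pointing down it reaches from about 300 to 775 mm from the base axis. Payload 14.6 kg.
Tool frame: the origin (TCP) lies at the very end of the fingers, on their centre line; the grasp point (between the pads) lies 19 mm behind it; z points along the fingers, y is the direction in which the jaws open and shut (so a half turn about z gives the same grasp; the last joint's range is limited). The gripper opens to 94 mm and grips with 3 to 60 N. Pads are 16 mm wide; open, the fingers measure 119 mm over their backs; the gripper's body (75 mm by 177 mm) begins 78 mm behind the grasp point.
Start: joints at [1.218, 0.3, 1.521, -0, 1.321, -0.067], TCP at [155.056, 527.681, 205.446] pointing down, gripper open.
Joint ranges: [-3.03, 3.03], [-0.79, 2.21], [0.23, 2.52], [-1.04, 4.18], [0, 3.07], [-2.55, 2.55]. Speed limits (rad/s): [2.22, 2.22, 2.57, 3.14, 3.14, 3.14].

### API

Orientations are given as [roll, pitch, yaw] about the fixed x, y, z axes, in that order (R = Rz(yaw) Ry(pitch) Rx(roll)).
In Python, from cell import manip gives the robot as it stands.
- The arm moves only by the shell command python3 -m inch 'ROWS' [FORCE]. ROWS is a JSON object of lists of equal length, an entry for each row: "grip": the opening, from -1 (shut) to 1 (fully open), so that 0 is half open; "travel": the shift along the world's x, y, z in cm, a list of three; "turn": the turn, a rotation vector about the world's x, y, z in degrees, a list of three. A call has 1 to 10 rows; each row is the pose to reach, as a shift and turn from the pose measured when the call began; what a row does not reach only later rows make up. A row lasts 1/8 s, in which the tool goes at most 62.5 mm and 10.7 degrees, less where a joint would pass 70% of its speed; a pose out of reach is approached as far as the arm can. A call with a gripper value outside its range is refused whole. The fingers move at their own pace and stop on an object; FORCE is the grip in N (left out, the last holds). Time passes only in rows, so rows that repeat a pose let the fingers close. It gives the time, the measured TCP pose, the force and the opening at its end, in the units of the state.
- manip.read_state(): the state, without advancing time (a new reading comes with each control period).
- manip.camera(name): name is "scene" or "side" or "wrist"; returns (picture, depth): 400x640x3 uint8, red, green, blue; 400x640 float32, mm along the optical axis (not along the pixel's ray), 0 where there is no reading.
- manip.calibration(name): a dict with "fx", "fy", "cx", "cy" (pixels), "world_from_camera" (4x4, takes a point from camera to world coordinates). Camera axes: x right, y up, looking along -z (the intrinsics and any distortion apply to the point x, -y, -z); pixel columns grow to the right and rows downward; lengths in mm; the calibration is good to about 2 mm. A picture is of the moment at which its call begins: read the wrist's pose just before it. calibration takes no time and is no camera call; for the wrist camera it gives the pose at the moment of the call.
- manip.sign_off(): hands the job in, once; it reports no verdict.
Trained networks look in the newest picture that a camera, given by its name, has taken for a name from the list of things; names that differ only in an ending like _2 or _b are one class to them, and where a whole thing is asked for, a point or a joint stands for the part that bears it (a point fixed in the world has none). Each returns a list of dicts, best first, with "p" (0 to 1); they miss things now and then, are a little off and sometimes report something else, mostly with a low value. They report only what shows in the picture. A call takes as long as a camera call. They do not tell look-alikes from the thing itself.
- manip.look_for(camera, label): "bbox" ([left, top, right, bottom] in pixels, round what is visible of it).
The state is a dict: "clock": time; "joints": joint angles; "qd": joint speeds; "effort": joint torques, N m; "eef_pos": TCP position; "eef_rot": TCP orientation; "wrist_force": force on the tool from outside, world axes, zero at the start; "moment": the same for the moment, N m; "finger_gap": finger opening in mm.
Only numpy, scipy, OpenCV 4.12 (cv2) and the standard library are available. Lean on these libraries where they do the work, as an engineer would, in place of code of your own. Each camera call takes 0.05 s, during which the arm holds its last target.

### The job

Take the puller hook from its wooden stand, catch the wire loop of the red piston at the bottom of its extruder tube and draw it up out of the tube with the hook, without touching the pistons with the fingers. Set it gently (not dropped) upright and wholly on the round plaster bat, unhook it, and hang the puller hook back in its stand as it was. Leave the blue piston where it is.

Things in the scene. Friction and masses are not known exactly. Their poses are not given: they have to be found in the camera images.
- puller_hook: Puller hook, 0.15 kg (all in mm). Origin: shank axis, underside of the steel guard plate (72x48x5, centre x -10); z up, hook points to -x. Wooden handle 24 (x) by 18 (y), z +5 to +80: grip across y near +45. Shank 6 thick down to z -105; there a 6 thick foot (bottom -108) runs to x -20 and turns up, tip top at -90; shank-tip gap 14. Hangs upright in the stand.
- stand: Fixed wooden stand 110x110x130 mm, origin under its centre. The hook's guard rests on its top (z 130 mm); shank and hook hang down through a central slot 48 mm (stand's x) by 24 mm (y), with 8 to 9 mm play each way. Hung there, the puller hook's yaw is the stand's within 3 degrees and its shank is 10 mm to +x of the stand's centre. Lower it in upright, from straight above.
- red_piston: (mm) Red disc 72 dia, 14 thick, 0.2 kg, with an upright 5 mm wire loop. Origin: centre of underside, z up. Loop in the y-z plane over the centre: hook it along x, either way. Opening 35 wide (y), z 14 to 48; crown top 53. On the floor (6 above table) of a fixed tube, bore 84, outside 100, mouth 105 above table; tube centred on it within 3 mm; tube's grey side lugs in line with y within 8 degrees.
- blue_piston: Blue piston, like the red one in all but colour (origin: centre of the disc's underside, loop in its y-z plane), in the other, equal tube. It stays there.
- bat: Round white plaster bat, fixed, 172 mm in diameter, 12 mm thick, lying on the table. Origin: centre of its underside; its top is 12 mm above the table.
There are look-alikes about, which are no part of the job. What is shaped like the puller_hook but pink or yellow is not meant.

How it is judged (in metres and radians):
On the way:
1. the red piston hangs on the hook, clear above the tube (height (world z) of red_piston above 0.107 m and contact force between puller_hook and red_piston above 0.5 N), for 0.2 s.
At the end, for the whole second after the job is handed in: Red piston at rest on the bat: centres within 50 mm, underside within 8 mm of the bat's top, upright within 10 degrees. Puller hook hanging at rest in its stand within 20 mm of its start, upright within 10 degrees. Blue piston within 20 mm of its start (horizontal distance between red_piston and bat below 0.05 m and height (world z) of red_piston between 0.006 and 0.02 m and angle between each of red_piston, puller_hook's own z axis and vertical below 0.17 rad and linear speed of each of red_piston, puller_hook below 0.03 m/s and distance of each of puller_hook, blue_piston from where it was at the start of the episode below 0.02 m); the robot touches nothing.
It fails at once if the fingers touch the red or the blue piston (contact force between the fingers and red_piston above 1 N or contact force between the fingers and blue_piston above 1 N).
It fails at once if the red piston is dropped (off the hook and faster than 0.7 m/s) (linear speed of red_piston above 0.7 m/s and contact force between puller_hook and red_piston below 0.05 N).
It fails at once if the blue piston is moved more than 20 mm (distance of blue_piston from where it was at the start of the episode above 0.02 m).
It also fails if it takes over 59 s, if anything falls off the work surface, if the arm or the gripper's body presses on something with over 40 N, if the wrist force passes 120 N, or if a joint passes its speed limit or range.

## Working session

There is one attempt and no reset: what is moved stays moved. The work goes in short steps, Python scripts to look and compute and a shell command to move; the robot and the scene stay as the last step left them, time stands still between calls to the robot, and variables do not carry over. Pictures are saved under pics/ and viewed, and the job is handed in when it is done.

```bash
ls; mkdir -p pics; cat > h.py <<'E'
import numpy as np, cv2
from cell import manip
def snap(cam,fn):
    p,d=manip.camera(cam); c=manip.calibration(cam)
    cv2.imwrite('pics/'+fn+'.png',p[:,:,::-1]); np.savez('pics/'+fn+'.npz',p=p,d=d,**{k:np.array(v) for k,v in c.items() if v is not None and not isinstance(v,str)})
    return p,d,c
def cloud(d,c):
    v,u=np.mgrid[0:d.shape[0],0:d.shape[1]]
    X=(u-c['cx'])/c['fx']*d; Y=-(v-c['cy'])/c['fy']*d
    P=np.stack([X,Y,-d,np.ones_like(d)],-1)
    W=P@np.array(c['world_from_camera']).T
    return W[...,:3]
E
python3 - <<'E'
from h import *
for k in ['scene','side','wrist']:
    p,d,c=snap(k,k+'0'); print(k,{a:(np.round(b,3).tolist() if a=='world_from_camera' else b) for a,b in c.items()})
    for l in ['puller_hook','stand','red_piston','blue_piston','bat']:
        print(l,[(np.round(x['bbox']).tolist(),round(x['p'],2)) for x in manip.look_for(k,l)][:4])
print(manip.read_state())
E
```

```text
pics
scene {'fx': 381.53264267381286, 'fy': 381.53264267381286, 'cx': 315.96098629389525, 'cy': 200.58462318335117, 'world_from_camera': [[0.837, 0.247, -0.488, -189.325], [-0.547, 0.355, -0.758, -884.597], [-0.014, 0.901, 0.433, 565.128], [0.0, 0.0, 0.0, 1.0]]}
puller_hook [([441.0, 223.0, 467.0, 301.0], 0.92), ([379.0, 184.0, 416.0, 257.0], 0.84), ([334.0, 228.0, 377.0, 308.0], 0.79)]
stand [([365.0, 208.0, 432.0, 282.0], 0.82)]
red_piston []
blue_piston []
bat [([250.0, 169.0, 292.0, 192.0], 0.83)]
side {'fx': 395.82992285114824, 'fy': 395.82992285114824, 'cx': 321.61712859220336, 'cy': 198.196267211689, 'world_from_camera': [[0.998, 0.018, -0.061, 251.349], [-0.061, 0.545, -0.836, -1191.671], [0.018, 0.838, 0.545, 857.893], [0.0, 0.0, 0.0, 1.0]]}
puller_hook [([339.0, 219.0, 363.0, 249.0], 0.9), ([348.0, 268.0, 374.0, 323.0], 0.87), ([279.0, 243.0, 307.0, 296.0], 0.76)]
stand [([333.0, 231.0, 372.0, 293.0], 0.66)]
red_piston []
blue_piston []
bat [([312.0, 159.0, 346.0, 183.0], 0.68)]
wrist {'fx': 325.31315487961297, 'fy': 325.31315487961297, 'cx': 312.630889334564, 'cy': 200.938
[... 242 characters left out ...]
)]
bat [([182.0, 356.0, 301.0, 400.0], 0.64)]
{'clock': 0.9, 'joints': array([ 1.21841246e+00,  2.99933558e-01,  1.52100362e+00, -2.35694295e-05,
        1.32069944e+00, -6.65950694e-02]), 'qd': array([ 0.00120563, -0.00021846, -0.00097652,  0.00061934,  0.00224734,
       -0.00076029]), 'effort': array([-1.23646758e-03, -5.31650519e+01, -3.52912259e+01,  7.08299805e-02,
        2.13160145e-02, -7.90942266e-06]), 'eef_pos': array([155.05485867, 527.67857767, 205.42563225]), 'eef_rot': array([-3.14154726e+00,  1.98592802e-05,  2.85580969e+00]), 'wrist_force': array([ 0.29229195, -0.08666547,  0.12152683]), 'moment': array([0.01960967, 0.01457266, 0.03089587]), 'finger_gap': 93.86189679286798}
```

View pics/scene0.png

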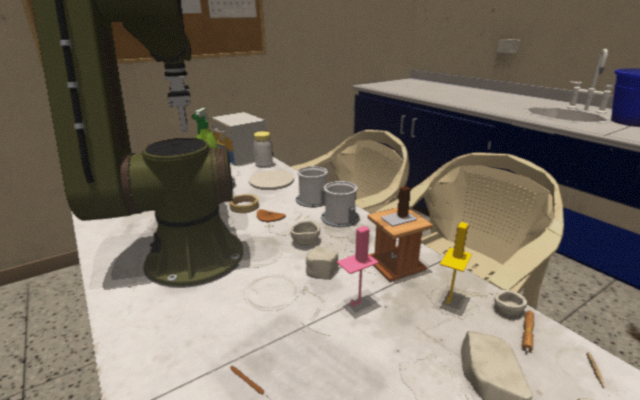

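View pics/side0.png

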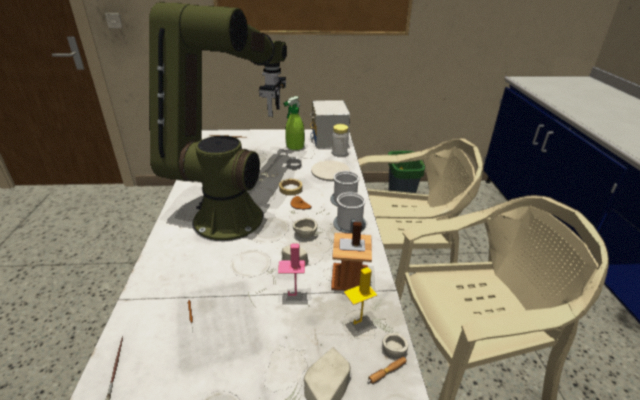

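View pics/wrist0.png

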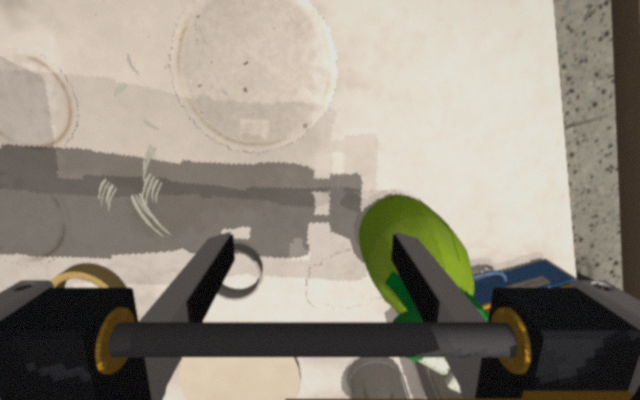

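Scene view: the real hook (dark handle, 404,202) hangs in the wooden stand. The grey tubes are at (340,203) and (313,187), the bat at (271,179), and there are pink and yellow decoys on either side of the stand. Next I'll locate them with depth.

```bash
python3 - <<'E'
import numpy as np
from h import cloud
for n in ['scene0','side0']:
    z=np.load(f'pics/{n}.npz'); c={k:z[k] for k in z.files}; W=cloud(z['d'],c)
    pts={'scene0':[(404,190),(404,203),(375,216),(428,220),(400,233),(396,208),(271,179),(340,186),(340,203),(313,172),(313,190),(263,150),(320,262),(305,233)],'side0':[(356,230),(352,238),(345,174),(352,200),(330,170)]}[n]
    for u,v in pts: print(n,u,v,W[v,u].round(0))
    # top-plane rims
    M=(abs(W[...,2]-105)<4)&(W[...,0]>250)&(W[...,0]<800)&(abs(W[...,1])<600)
    ys,xs=np.where(M); print(n,'z105',len(xs))
    import cv2
    lab=cv2.connectedComponentsWithStats(M.astype(np.uint8),connectivity=8)
    for i in range(1,lab[0]):
        if lab[2][i][4]>15:
            Q=W[lab[1]==i]; print(lab[2][i], Q.min(0).round(),Q.max(0).round())
    M=(abs(W[...,2]-130)<5)&(W[...,0]>250)&(W[...,0]<800)&(abs(W[...,1])<600)
    lab=cv2.connectedComponentsWithStats(M.astype(np.uint8),connectivity=8)
    for i in range(1,lab[0]):
        if lab[2][i][4]>15:
            Q=W[lab[1]==i]; print('130',lab[2][i], Q.min(0).round(),Q.max(0).round(), cv2.minAreaRect(Q[:,:2].astype(np.float32)))
    M=(abs(W[...,2]-12)<5)&(W[...,0]>250)&(W[...,0]<800)&(abs(W[...,1])<700)
    lab=cv2.connectedComponentsWithStats(M.astype(np.uint8),connectivity=8)
    for i in range(1,lab[0]):
        if lab[2][i][4]>150:
            Q=W[lab[1]==i]; print('12',lab[2][i], Q.min(0).round(),Q.max(0).round())
E
```

```text
scene0 404 190 [ 408. -328.  208.]
scene0 404 203 [ 410. -330.  176.]
scene0 375 216 [ 372. -276.  130.]
scene0 428 220 [1806.  717. -770.]
scene0 400 233 [ 364. -369.  130.]
scene0 396 208 [ 440. -277.  132.]
scene0 271 179 [393. 332.  16.]
scene0 340 186 [464.  -9.  91.]
scene0 340 203 [411. -81.  76.]
scene0 313 172 [465. 147.  88.]
scene0 313 190 [418.  76.  58.]
scene0 263 150 [448. 502.  75.]
scene0 320 262 [ 221. -261.   47.]
scene0 305 233 [ 256. -137.   53.]
scene0 z105 478
[230 139  16   5  28] [346. 583. 101.] [411. 598. 108.]
[253 141  18   4  35] [424. 487. 102.] [490. 545. 109.]
[297 166  30  13 143] [388.  65. 101.] [488. 167. 109.]
[324 181  33  15 181] [387. -95. 101.] [488.   5. 109.]
[398 235  24   9  74] [ 368. -376.  101.] [ 428. -358.  109.]
130 [230 129  36   9  77] [345. 582. 125.] [507. 600. 135.] ((426.3000183105469, 592.8074340820312), (162.0133056640625, 16.433958053588867), 2.669764518737793)
130 [253 135  17   4  41] [424. 490. 125.] [480. 540. 135.] ((445.1968688964844, 510.4189758300781), (26.93008804321289, 66.35049438476562), 55.92127990722656)
130 [
[... 1192 characters left out ...]
4004812240600586)
130 [333 125  15   7  81] [423. 493. 125.] [490. 556. 134.] ((455.8384094238281, 524.7301635742188), (62.808345794677734, 65.5060806274414), 83.42867279052734)
130 [332 233  40  28 840] [ 344. -385.  125.] [ 465. -261.  135.] ((405.031982421875, -322.844482421875), (115.2032241821289, 109.23342895507812), 81.71844482421875)
130 [359 286  11   5  30] [ 402. -496.  125.] [ 427. -485.  134.] ((414.1383361816406, -491.18707275390625), (9.884766578674316, 25.29932975769043), 82.15469360351562)
12 [311 161  39  19 400] [314. 251.   7.] [483. 425.  16.]
12 [331 263  25  27 229] [ 345. -377.    7.] [ 414. -262.   17.]
12 [367 357  40  26 279] [ 404. -668.    7.] [ 507. -608.   17.]
```

```bash
python3 -m inch '{"grip":[1,1,1,1,1,1,1,1,1,1],"travel":[[1,-2,3],[4,-7,6],[7.5,-13,8],[11,-19,9],[14.5,-25,9],[18,-31,9],[21.5,-37,9],[25,-43,9],[28.3,-49.3,9],[28.3,-49.3,9]],"turn":[[0,0,0],[0,0,0],[0,0,0],[0,0,0],[0,0,0],[0,0,0],[0,0,0],[0,0,0],[0,0,0],[0,0,0]]}'
python3 - <<'E'
from h import *
p,d,c=snap('wrist','wtube')
for l in ['red_piston','blue_piston','bat','stand']:
    print(l,[(np.round(x['bbox']).tolist(),round(x['p'],2)) for x in manip.look_for('wrist',l)][:4])
E
```

```text
clock: 2.15
eef_pos: [438.7, 32.5, 295.7]
eef_rot: [3.141, 0.001, 2.855]
wrist_force: [0.2, 1.6, 0.9]
finger_gap: 93.9
red_piston [([345.0, 124.0, 394.0, 180.0], 0.85)]
blue_piston [([237.0, 163.0, 284.0, 207.0], 0.94)]
bat [([468.0, 0.0, 597.0, 137.0], 0.86)]
stand [([0.0, 167.0, 132.0, 290.0], 0.71)]
```

View pics/wtube.png

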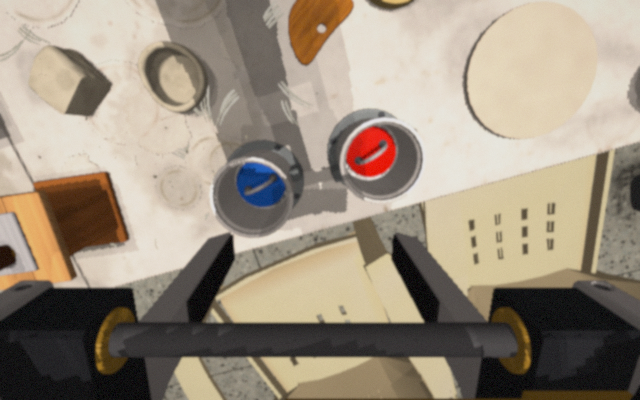

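The red piston is in the +y tube (370,152), its loop running from about (357,162) to (387,146). Blue is in the other tube (260,187) and the bat is at (533,68).

```bash
cat >> h.py <<'E'
def load(n):
    z=np.load(f'pics/{n}.npz'); c={k:z[k] for k in z.files}; return z['p'],z['d'],c,cloud(z['d'],c)
def circ(Q):
    A=np.c_[2*Q[:,:2],np.ones(len(Q))]; s=np.linalg.lstsq(A,(Q[:,:2]**2).sum(1),rcond=None)[0]
    return s[0],s[1],np.sqrt(s[2]+s[0]**2+s[1]**2)
E
python3 - <<'E'
from h import *
p,d,c,W=load('wtube')
im=cv2.resize(p[90:240,200:440][:,:,::-1],None,fx=3.3,fy=3.3,interpolation=cv2.INTER_CUBIC); cv2.imwrite('pics/wtube_z.png',im)
for nm,(a,b,e,f) in {'red':(325,430,105,205),'blue':(205,305,140,240)}.items():
    S=W[e:f,a:b].reshape(-1,3); Q=S[abs(S[:,2]-105)<3]; print(nm,'rim',len(Q),np.round(circ(Q),1),Q.min(0).round(),Q.max(0).round())
    dd=d[e:f,a:b]
    P=p[e:f,a:b].astype(int); col=(P[...,0]>P[...,1]+70) if nm=='red' else (P[...,2]>P[...,0]+50)
    D=W[e:f,a:b][col]; D=D[(D[:,2]<35)&(D[:,2]>5)]; print('disc',len(D),D.mean(0).round(1),np.round(circ(D),1),D.min(0).round(),D.max(0).round())
    cx,cy,_=circ(Q)
    L=S[(np.hypot(S[:,0]-cx,S[:,1]-cy)<30)&(S[:,2]>40)&(S[:,2]<70)]; print('loop',len(L))
    if len(L)>4: print(L.round(1)[:30], cv2.fitLine(L[:,:2].astype(np.float32),cv2.DIST_L2,0,.01,.01).ravel())
B=W[0:150,450:610].reshape(-1,3); B=B[(abs(B[:,2]-12)<3.5)]; print('bat',B.min(0),B.max(0),cv2.minEnclosingCircle(B[:,:2].astype(np.float32)))
E
```

```text
red rim 793 [441.4 110.8  47.2] [392.  62. 102.] [491. 160. 105.]
disc 1677 [441.4 111.9  17.8] [442.3 112.1  25. ] [408.  76.   5.] [476. 146.  21.]
loop 125
[[432.3 127.7  42.1]
 [432.6 128.9  42.3]
 [433.  130.2  42.2]
 [433.  126.8  45.4]
 [433.4 128.   45.6]
 [433.7 129.2  45.9]
 [433.3 124.7  49.1]
 [434.  126.3  47. ]
 [434.  127.1  49.3]
 [434.9 128.9  46.3]
 [434.  122.9  50.1]
 [434.4 124.2  50. ]
 [434.7 125.4  50.3]
 [435.3 126.9  48.7]
 [436.  128.5  46.7]
 [434.6 121.1  51.9]
 [435.1 122.5  51.2]
 [435.5 123.8  50.8]
 [435.9 125.   50.9]
 [436.5 126.5  49.6]
 [435.3 119.4  52.9]
 [436.  121.   51. ]
 [435.9 121.8  53.6]
 [436.4 123.2  52.7]
 [437.1 124.7  50.9]
 [436.1 117.8  53.7]
 [436.3 118.9  54.3]
 [436.8 120.3  53.4]
 [437.1 121.4  54.3]
 [437.7 122.9  52.7]] [ 3.28443229e-01 -9.44523692e-01  4.40496613e+02  1.09812645e+02]
blue rim 840 [439.5 -48.   47.3] [390. -98. 102.] [489.   1. 105.]
disc 1357 [441.1 -52.4  18. ] [441.8 -52.3  24.2] [407. -84.  15.] [474. -19.  21.]
loop 115
[[433.9 -31.9  41.4]
 [434.3 -30.7  41. ]
 [434.7 -29.4  40.8]
 [434.2 -32.9  45. ]
 [434.7 -31.7  44.7]
 [435.1 -30.5  44.2]
 [435.6 -29.3  43.9]
 [436.4 -28.5  40.9]
 [434.4 -35.5  47.1]
 [434.6 -34.   48.2]
 [435.2 -33.   47.1]
 [435.5 -31.7  47.2]
 [436.3 -30.8  44.8]
 [436.9 -29.8  43.3]
 [435.  -36.8  49.2]
 [435.3 -35.4  49.7]
 [435.5 -34.   50.4]
 [436.3 -33.2  48.1]
 [436.8 -32.   47.4]
 [437.4 -31.   46.1]
 [435.2 -39.4  51.3]
 [435.4 -37.9  52. ]
 [435.7 -36.5  52.8]
 [436.3 -35.5  51.4]
 [436.7 -34.4  50.9]
 [437.1 -33.   51. ]
 [438.3 -32.7  46.3]
 [435.5 -42.1  52.5]
 [435.8 -40.7  52.9]
 [436.  -39.2  53.9]] [ 1.6328605e-01 -9.8657876e-01  4.3849265e+02 -4.7059605e+01]
bat [316.79293347 256.30853696   8.50045609] [486.81531834 428.3766597   12.82251546] ((401.8466491699219, 342.3468933105469), 86.10227966308594)
```

View pics/wtube_z.png

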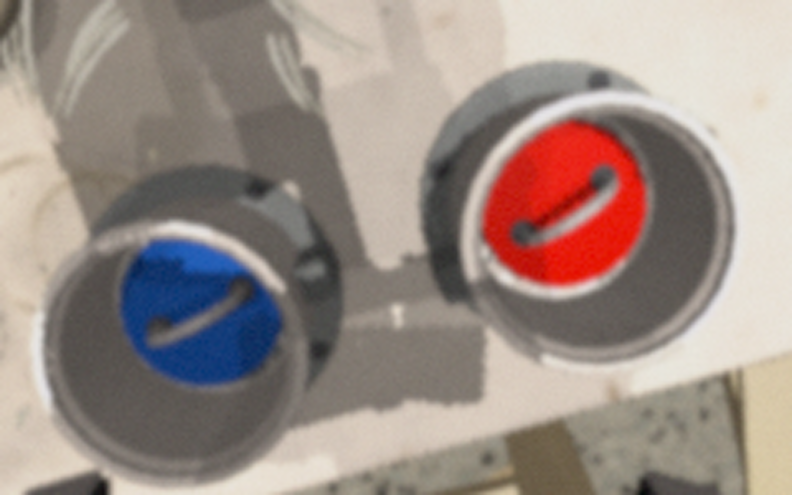

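```bash
python3 -m inch '{"grip":[1,1,1,1,1,1,1],"travel":[[0,-6,0],[-0.5,-12,0],[-1,-18,0],[-1.5,-24,0],[-2,-30,0],[-2,-33,0],[-2,-33,0]],"turn":[[0,0,0],[0,0,0],[0,0,0],[0,0,0],[0,0,0],[0,0,0],[0,0,0]]}'
python3 - <<'E'
from h import *
p,d,c=snap('wrist','wstand')
for l in ['puller_hook','stand']:
    print(l,[(np.round(x['bbox']).tolist(),round(x['p'],2)) for x in manip.look_for('wrist',l)][:4])
p,d,c,W=load('wstand')
S=W[:, :].reshape(-1,3); ok=(abs(S[:,0]-405)<90)&(abs(S[:,1]+321)<90); S=S[ok]; C=p.reshape(-1,3)[ok]
for lo,hi in [(126,132.5),(133.5,138),(205,216)]:
    m=(S[:,2]>lo)&(S[:,2]<hi); Q=S[m]; 
    if len(Q)>5: print(lo,hi,len(Q),Q.mean(0).round(1),cv2.minAreaRect(Q[:,:2].astype(np.float32)), C[m].mean(0))
g=(S[:,2]>132)&(S[:,2]<139)&(C.max(1).astype(int)-C.min(1)<25); print('grey',g.sum(),cv2.minAreaRect(S[g][:,:2].astype(np.float32)))
print(np.histogram(S[:,2],bins=np.arange(100,230,5)))
E
```

```text
clock: 3.28
eef_pos: [418.0, -295.1, 295.1]
eef_rot: [3.141, -0.001, 2.855]
wrist_force: [-0.6, 0.2, -0.1]
finger_gap: 93.7
puller_hook [([140.0, 0.0, 215.0, 73.0], 0.73), ([260.0, 149.0, 312.0, 224.0], 0.61), ([109.0, 185.0, 193.0, 263.0], 0.56)]
stand [([226.0, 118.0, 343.0, 237.0], 0.96)]
126 132.5 7071 [ 402.  -317.9  128.7] ((406.2176513671875, -319.9023132324219), (110.01569366455078, 110.33089447021484), 81.82757568359375) [157.3754773  114.04072974  71.46641211]
133.5 138 1261 [ 397.9 -316.2  134.2] ((404.3874816894531, -319.6706848144531), (47.39076614379883, 70.8708724975586), 81.98928833007812) [174.4591594  166.7184774  162.82157018]
205 216 517 [ 414.1 -320.7  208.1] ((414.838134765625, -321.0141296386719), (17.84283447265625, 23.896883010864258), 83.39308166503906) [55.74661509 32.11025145 17.74854932]
grey 2015 ((405.091064453125, -319.8358459472656), (46.73885726928711, 70.9607162475586), 82.66048431396484)
(array([   0,    0,    0,    9,   24, 6673, 2345,   74,   21,   26,   27,
         25,   28,   25,   33,   31,   33,   34,   34,   39,   51,  507,
         10,    0,    0]), array([100, 105, 110, 115, 120, 125, 130, 135, 140, 145, 150, 155, 160,
       165, 170, 175, 180, 185, 190, 195, 200, 205, 210, 215, 220, 225]))
```

View pics/wstand.png

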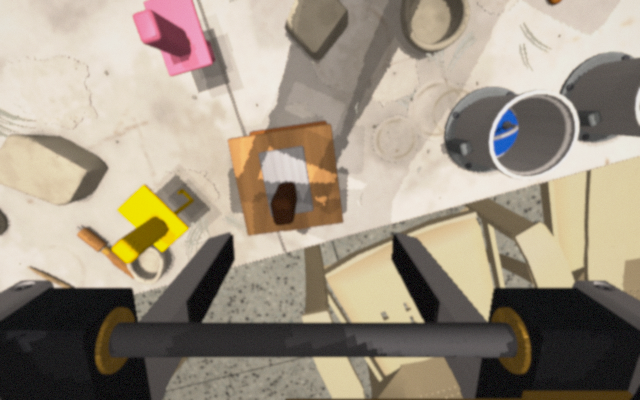

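The guard centre is about (404.7,-319.8) and the handle about (414.8,-321.0), so the hook yaw is about -7.7° with the hook pointing to -x. Next: turn +8.7° and go down over the handle.

```bash
python3 -m inch '{"grip":[1,1,1,1,1,1],"travel":[[-0.3,-2.6,0],[-0.3,-2.6,-4],[-0.3,-2.6,-8],[-0.3,-2.6,-12],[-0.3,-2.6,-13.9],[-0.3,-2.6,-13.9]],"turn":[[0,0,8.7],[0,0,8.7],[0,0,8.7],[0,0,8.7],[0,0,8.7],[0,0,8.7]]}'
python3 - <<'E'
from h import *
snap('wrist','wgrasp')
E
```

```text
clock: 4.18
eef_pos: [415.5, -317.9, 156.1]
eef_rot: [3.14, -0.001, 3.011]
wrist_force: [-0.2, -0.1, 1.4]
finger_gap: 93.7
```

View pics/wgrasp.png

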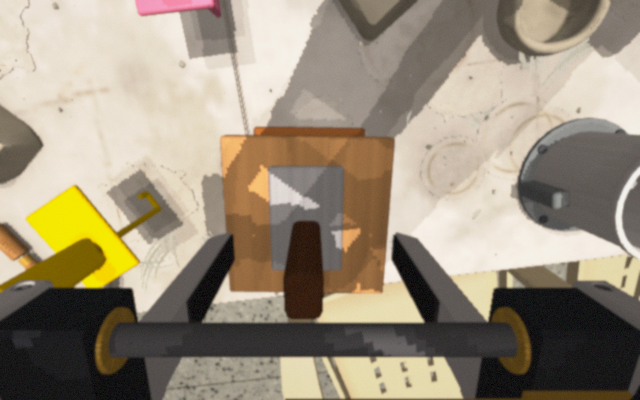

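The handle (303,270) sits about 3 mm to the left of the finger centre line. I'll nudge to -y, then close.

```bash
python3 -m inch '{"grip":[1,1,-1,-1,-1,-1,-1,-1,-1,-1],"travel":[[-0.05,-0.3,0],[-0.05,-0.3,0],[-0.05,-0.3,0],[-0.05,-0.3,0],[-0.05,-0.3,0],[-0.05,-0.3,0],[-0.05,-0.3,0],[-0.05,-0.3,0],[-0.05,-0.3,0],[-0.05,-0.3,0]],"turn":[[0,0,0],[0,0,0],[0,0,0],[0,0,0],[0,0,0],[0,0,0],[0,0,0],[0,0,0],[0,0,0],[0,0,0]]}' 45
```

```text
clock: 5.48
eef_pos: [415.3, -321.6, 157.3]
eef_rot: [-3.142, 0.0, 3.011]
wrist_force: [0.5, 0.5, -0.9]
finger_gap: 18.1
```

```bash
python3 -m inch '{"grip":[-1,-1,-1,-1,-1,-1],"travel":[[0,0,2],[0,0,5],[0,0,8.5],[0,0,12],[0,0,14.5],[0,0,14.5]],"turn":[[0,0,0],[0,0,0],[0,0,0],[0,0,0],[0,0,0],[0,0,0]]}'
python3 - <<'E'
from h import *
snap('scene','s1');snap('wrist','w1')
E
```

```text
clock: 6.22
eef_pos: [415.7, -321.8, 303.4]
eef_rot: [-3.14, 0.003, 3.011]
wrist_force: [-0.7, 0.1, -3.1]
finger_gap: 17.5
```

View pics/s1.png

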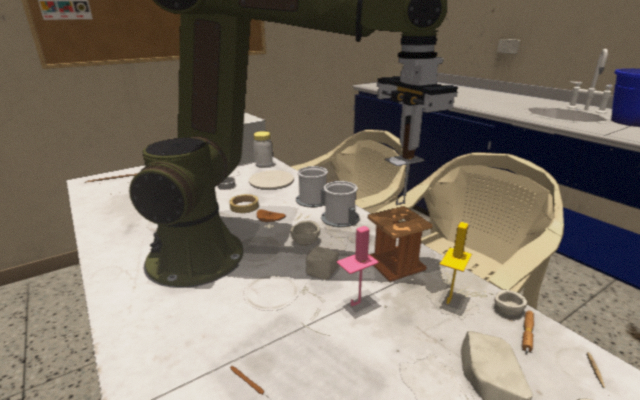

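The hook is lifted out and hangs upright, its guard at (405,160). I'll carry it over the red tube while turning it.

```bash
python3 -m inch '{"grip":[-1,-1,-1,-1,-1,-1,-1,-1,-1,-1],"travel":[[0.5,3,1],[1.1,8,1],[1.7,13.5,1],[2.4,19,1],[3.1,24.5,1],[3.8,30,1],[4.5,36,1],[5.2,41,1],[5.5,44.3,1],[5.5,44.3,1]],"turn":[[0,0,2],[0,0,5],[0,0,8],[0,0,11],[0,0,14],[0,0,17],[0,0,20],[0,0,23],[0,0,26.7],[0,0,26.7]]}'
python3 - <<'E'
from h import *
snap('wrist','w2'); snap('side','sd2')
p,d,c,W=load('w2')
S=W.reshape(-1,3); ok=(np.abs(S[:,0]-441)<60)&(np.abs(S[:,1]-111)<60); S=S[ok]
Q=S[abs(S[:,2]-103)<3]; print('rim',len(Q),np.round(circ(Q),1))
print(manip.read_state()['eef_pos'])
E
```

```text
clock: 7.58
eef_pos: [469.7, 123.3, 309.2]
eef_rot: [3.14, -0.004, -2.803]
wrist_force: [0.3, -1.0, -1.4]
finger_gap: 17.8
rim 682 [439.5 113.9  47.1]
[469.86524538 121.4311654  309.83802569]
```

View pics/w2.png

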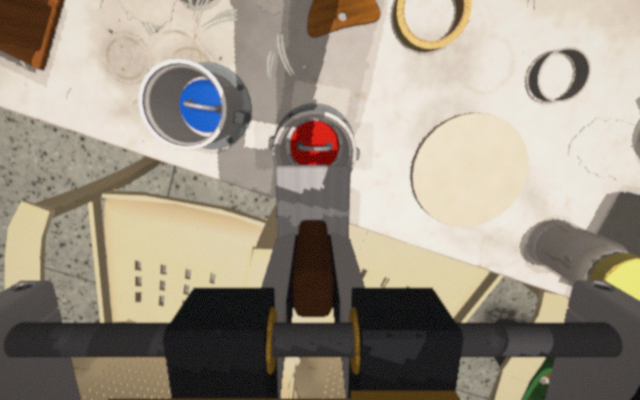

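View pics/sd2.png

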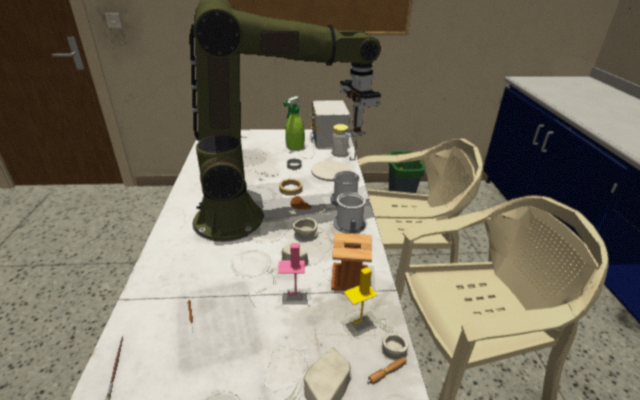

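In the wrist view the red disc is at (315,143) with its loop horizontal, square to the hook. I'll re-measure the loop from this view.

```bash
python3 - <<'E'
from h import *
p,d,c,W=load('w2')
im=cv2.resize(p[90:200,250:380][:,:,::-1],None,fx=6,fy=5,interpolation=cv2.INTER_CUBIC); cv2.imwrite('pics/w2z.png',im)
S=W.reshape(-1,3)
L=S[(np.hypot(S[:,0]-441,S[:,1]-112)<26)&(S[:,2]>38)&(S[:,2]<70)]
print(len(L),L.mean(0),L.min(0),L.max(0),cv2.fitLine(L[:,:2].astype(np.float32),cv2.DIST_L2,0,.01,.01).ravel())
e=np.array([-.328,.945]);t=(L[:,:2]-[441,112])@e; print(np.percentile(t,[1,50,99]))
P=p.astype(int); m=(P[...,0]>P[...,1]+70)&(W[...,2]<35)&(np.hypot(W[...,0]-441,W[...,1]-112)<50); D=W[m]; print('disc',cv2.minEnclosingCircle(D[:,:2].astype(np.float32)))
# guard in view
g=S[(S[:,2]>270)&(S[:,2]<290)]; print('guard',len(g),g.mean(0),g.min(0),g.max(0))
E
```

```text
112 [438.70387825 113.68114593  52.29286401] [430.76306763  93.09800493  38.59428125] [446.76475644 134.72485199  58.35788457] [ 3.18176270e-01 -9.48031545e-01  4.38703888e+02  1.13681145e+02]
[-17.82451411   1.88627665  24.28664186]
disc ((438.2901306152344, 114.24884796142578), 34.75361251831055)
guard 4690 [445.37515286 113.86744933 285.82348915] [418.80946237  85.40304197 282.83247717] [479.19291656 145.35385631 289.89763094]
```

View pics/w2z.png

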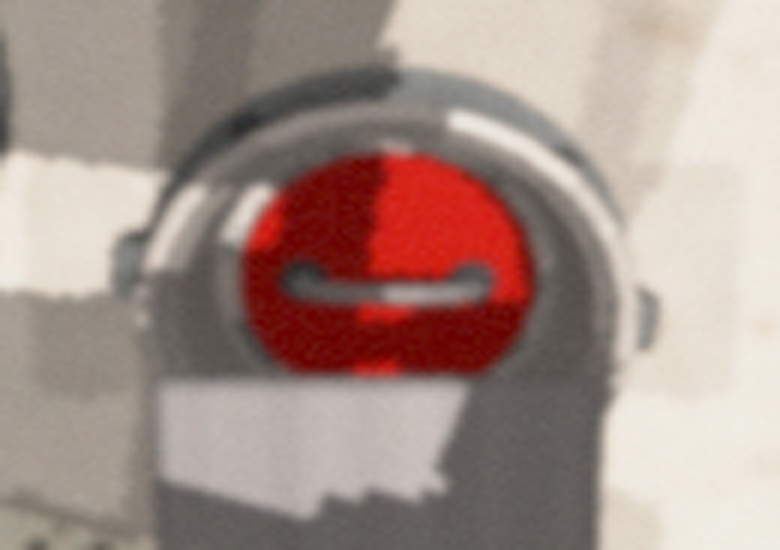

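Two independent measurements of the loop position along its normal agree to 0.5 mm. Now descending beside the loop.

```bash
python3 -m inch '{"grip":[-1,-1,-1,-1,-1,-1,-1,-1,-1,-1],"travel":[[0.1,0.1,-2],[0.1,0.1,-4],[0.1,0.1,-6],[0.1,0.1,-8],[0.1,0.1,-9.5],[0.1,0.1,-11],[0.1,0.1,-12.2],[0.1,0.1,-13.4],[0.1,0.1,-14.6],[0.1,0.1,-14.6]],"turn":[[0,0,0],[0,0,0],[0,0,0],[0,0,0],[0,0,0],[0,0,0],[0,0,0],[0,0,0],[0,0,0],[0,0,0]]}'
python3 - <<'E'
from h import *
snap('wrist','w3'); snap('side','sd3')
s=manip.read_state(); print(s['eef_pos'],s['eef_rot'],s['wrist_force'],s['moment'],s['finger_gap'])
E
```

```text
clock: 8.93
eef_pos: [470.5, 122.4, 163.0]
eef_rot: [3.14, -0.004, -2.807]
wrist_force: [0.0, -0.4, -0.7]
finger_gap: 17.9
[471.01776102 122.4817069  164.09817042] [ 3.14074903e+00 -2.43164504e-03 -2.80666490e+00] [-0.31485396  0.59290353 -0.74573435] [ 0.04574367  0.00753296 -0.04615492] 17.667761329045558
```

View pics/w3.png

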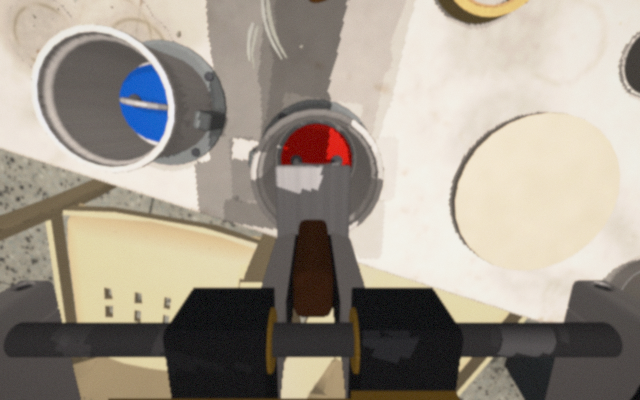

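The hook is inside the tube with no contact; the loop ends show at (297,160) and (337,160). I'll slide it under the crown and raise it slightly.

```bash
python3 -m inch '{"grip":[-1,-1,-1,-1,-1,-1,-1,-1,-1,-1],"travel":[[-0.5,-0.17,0],[-1,-0.35,0],[-1.6,-0.56,0],[-2.15,-0.75,0],[-2.15,-0.75,0],[-2.15,-0.75,0.6],[-2.15,-0.75,1.2],[-2.15,-0.75,2],[-2.15,-0.75,3],[-2.15,-0.75,3]],"turn":[[0,0,0],[0,0,0],[0,0,0],[0,0,0],[0,0,0],[0,0,0],[0,0,0],[0,0,0],[0,0,0],[0,0,0]]}'
python3 - <<'E'
from h import *
snap('wrist','w4')
s=manip.read_state(); print(s['eef_pos'],s['eef_rot'],s['wrist_force'],s['moment'],s['finger_gap'])
E
```

```text
clock: 10.28
eef_pos: [449.8, 115.1, 194.9]
eef_rot: [3.141, -0.001, -2.807]
wrist_force: [-0.5, 0.4, -3.2]
finger_gap: 17.7
[449.59400641 115.01398629 194.30222895] [ 3.14077711e+00 -1.96092767e-03 -2.80667038e+00] [ 1.09288759 -0.50803596 -3.49109351] [ 0.0566744  -0.03882418 -0.04190642] 17.775944308955015
```

View pics/w4.png

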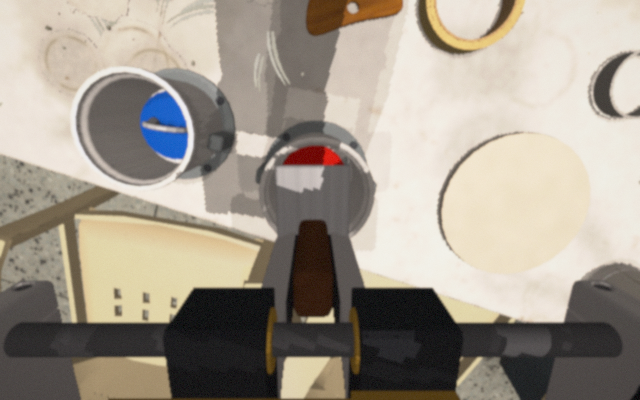

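The wrist force dropped to about -3.3 N, so the piston is on the hook. Drawing it up out of the tube.

```bash
python3 -m inch '{"grip":[-1,-1,-1,-1,-1,-1,-1,-1,-1,-1],"travel":[[0,0,1],[0,0,2.5],[0,0,4],[0,0,5.5],[0,0,7],[0,0,8.5],[0,0,10],[0,0,11.5],[0,0,12.3],[0,0,12.3]],"turn":[[0,0,0],[0,0,0],[0,0,0],[0,0,0],[0,0,0],[0,0,0],[0,0,0],[0,0,0],[0,0,0],[0,0,0]]}'
python3 - <<'E'
from h import *
snap('scene','s5'); p,d,c,W=load('s5')
P=p.astype(int); m=(P[...,0]>P[...,1]+80)&(P[...,0]>P[...,2]+80)&(np.hypot(W[...,0]-441,W[...,1]-112)<80); D=W[m]; print(len(D), D.min(0),D.max(0))
s=manip.read_state(); print(s['eef_pos'],s['wrist_force'])
E
```

```text
clock: 11.58
eef_pos: [449.7, 115.0, 317.7]
eef_rot: [3.141, -0.001, -2.807]
wrist_force: [0.4, 0.2, -4.4]
finger_gap: 17.3
8 [407.13888974 114.68776186 154.82262811] [449.78123755 133.80504057 157.46376369]
[449.56304626 114.99806845 317.09028151] [ 0.50807231 -0.47511427 -3.56476824]
```

View pics/s5.png

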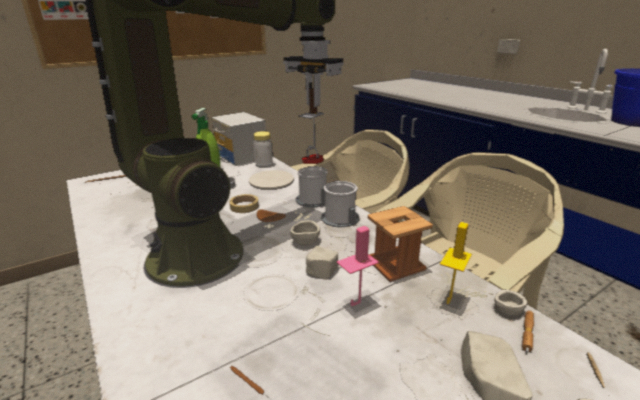

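The red piston hangs level on the hook, clear above the tube (313,159). Carrying it to the bat.

```bash
python3 -m inch '{"grip":[-1,-1,-1,-1,-1,-1,-1,-1,-1,-1],"travel":[[-0.1,0.8,0],[-0.4,2.4,0],[-0.9,5,0],[-1.4,8.2,0],[-1.9,11.5,0],[-2.4,14.8,0],[-2.9,18,0],[-3.4,20.6,0],[-3.7,22.3,0],[-3.8,23,0]],"turn":[[0,0,0],[0,0,0],[0,0,0],[0,0,0],[0,0,0],[0,0,0],[0,0,0],[0,0,0],[0,0,0],[0,0,0]]}'
python3 -m inch '{"grip":[-1,-1,-1,-1,-1,-1,-1,-1],"travel":[[0,0,-1],[0,0,-2.5],[0,0,-4],[0,0,-5.5],[0,0,-7],[0,0,-8.5],[0,0,-9.5],[0,0,-9.5]],"turn":[[0,0,0],[0,0,0],[0,0,0],[0,0,0],[0,0,0],[0,0,0],[0,0,0],[0,0,0]]}'
python3 - <<'E'
from h import *
snap('scene','s6'); snap('wrist','w6'); 
s=manip.read_state(); print(s['eef_pos'],s['wrist_force'])
for n in ['s6','w6']:
    p,d,c,W=load(n)
    P=p.astype(int); m=(P[...,0]>P[...,1]+60)&(P[...,0]>P[...,2]+60)&(np.hypot(W[...,0]-402,W[...,1]-342)<80); D=W[m]; print(len(D), D.min(0),D.max(0))
E
```

```text
clock: 12.88
eef_pos: [411.1, 345.9, 316.8]
eef_rot: [3.141, -0.003, -2.806]
wrist_force: [0.8, 0.2, -4.1]
finger_gap: 17.8
clock: 13.88
eef_pos: [411.0, 345.9, 221.2]
eef_rot: [3.141, -0.004, -2.806]
wrist_force: [0.1, -0.5, -2.8]
finger_gap: 17.8
[411.24849665 346.08068266 222.20847978] [-1.0722091   0.66361484 -3.41896108]
33 [366.32717716 305.13169554  54.76608429] [414.23299036 364.73487858  62.75131949]
938 [336.79399179 308.64132523  10.81366398] [397.41351878 369.58692689 400.31231539]
```

View pics/w6.png

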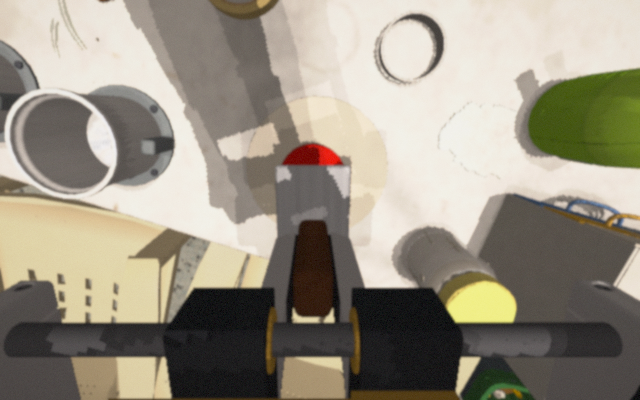

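View pics/s6.png

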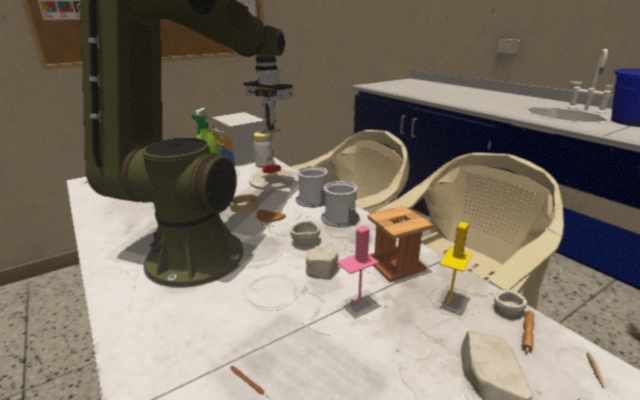

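The piston hangs over the bat, underside about 45 mm up. Lowering slowly until it rests and the hook is free in the loop.

```bash
python3 -m inch '{"grip":[-1,-1,-1,-1,-1,-1,-1,-1,-1,-1],"travel":[[0,0,-0.8],[0,0,-1.6],[0,0,-2.3],[0,0,-2.7],[0,0,-3.1],[0,0,-3.5],[0,0,-3.9],[0,0,-4.4],[0,0,-4.9],[0,0,-4.9]],"turn":[[0,0,0],[0,0,0],[0,0,0],[0,0,0],[0,0,0],[0,0,0],[0,0,0],[0,0,0],[0,0,0],[0,0,0]]}'
python3 - <<'E'
from h import *
snap('scene','s7'); snap('side','sd7'); 
s=manip.read_state(); print(s['eef_pos'],s['wrist_force'],s['moment'])
p=load('s7')[0]; cv2.imwrite('pics/s7z.png',cv2.resize(p[110:200,220:330][:,:,::-1],None,fx=6,fy=6,interpolation=cv2.INTER_CUBIC))
p=load('sd7')[0]; cv2.imwrite('pics/sd7z.png',cv2.resize(p[100:190,290:380][:,:,::-1],None,fx=6,fy=6,interpolation=cv2.INTER_CUBIC))
E
```

```text
clock: 15.22
eef_pos: [411.1, 346.0, 172.8]
eef_rot: [3.141, -0.003, -2.806]
wrist_force: [-0.7, 0.5, -0.8]
finger_gap: 18.0
[411.28956899 346.13007736 173.31515928] [ 0.10470227  0.36562879 -2.33470119] [ 0.11522067  0.02640961 -0.02859181]
```

View pics/s7z.png

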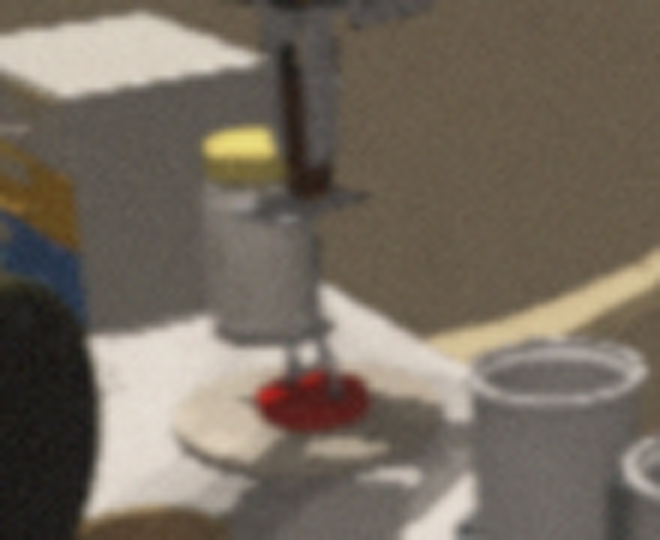

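View pics/sd7z.png

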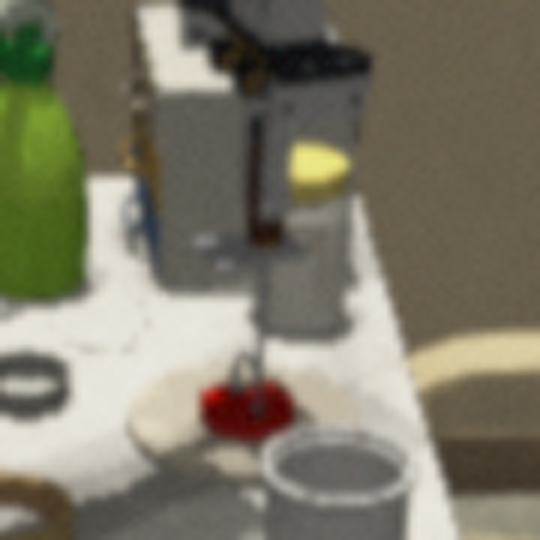

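The piston stands on the bat and the wrist load is back to hook-only. Lowering 3 mm more, then backing the hook out along its own +x.

```bash
python3 -m inch '{"grip":[-1,-1,-1,-1,-1,-1,-1,-1,-1,-1],"travel":[[0,0,-0.3],[0,0,-0.3],[0.4,0.14,-0.3],[0.8,0.28,-0.3],[1.3,0.45,-0.3],[1.9,0.66,-0.3],[2.6,0.9,-0.3],[3.4,1.2,-0.3],[4.2,1.46,-0.3],[4.2,1.46,-0.3]],"turn":[[0,0,0],[0,0,0],[0,0,0],[0,0,0],[0,0,0],[0,0,0],[0,0,0],[0,0,0],[0,0,0],[0,0,0]]}'
python3 - <<'E'
from h import *
snap('side','sd8'); snap('wrist','w8')
s=manip.read_state(); print(s['eef_pos'],s['wrist_force'],s['moment'])
p=load('sd8')[0]; cv2.imwrite('pics/sd8z.png',cv2.resize(p[100:190,290:380][:,:,::-1],None,fx=6,fy=6,interpolation=cv2.INTER_CUBIC))
E
```

```text
clock: 16.58
eef_pos: [453.7, 360.8, 170.1]
eef_rot: [3.141, -0.002, -2.806]
wrist_force: [-0.3, -0.2, -1.6]
finger_gap: 17.5
[453.21719613 360.66031328 170.15737166] [ 0.69698502 -0.26758142 -1.93491496] [0.0886169  0.06233084 0.01185899]
```

View pics/sd8z.png

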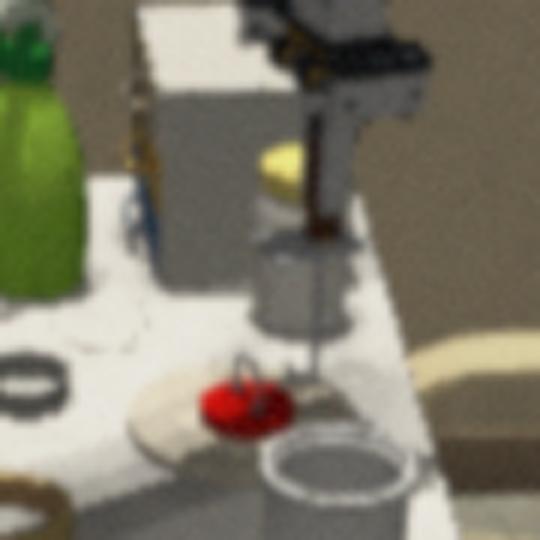

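View pics/w8.png

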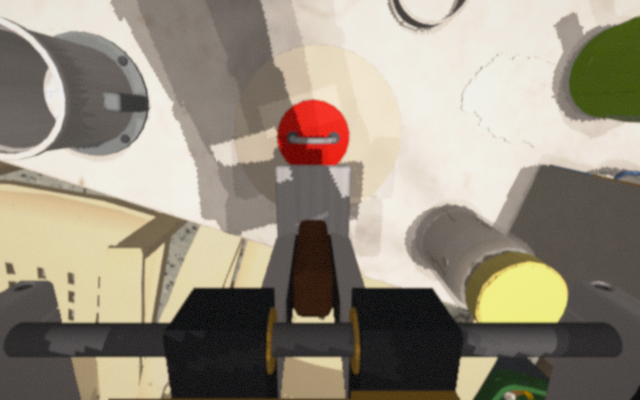

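The piston stands free on the bat (313,133 in the wrist view) and the hook is clear of the loop. Up, then back to the stand.

```bash
python3 -m inch '{"grip":[-1,-1,-1,-1,-1,-1,-1],"travel":[[0,0,1.5],[0,0,4],[0,0,7],[0,0,10],[0,0,13],[0,0,14.5],[0,0,14.5]],"turn":[[0,0,0],[0,0,0],[0,0,0],[0,0,0],[0,0,0],[0,0,0],[0,0,0]]}'
python3 -m inch '{"grip":[-1,-1,-1,-1,-1,-1,-1,-1,-1,-1],"travel":[[0,-2,0],[0,-6,0],[0,-11,0],[0,-16,0],[0,-21,0],[0,-26,0],[0,-31,0],[0,-36,0],[0,-40,0],[0,-40,0]],"turn":[[0,0,0],[0,0,-3],[0,0,-6],[0,0,-9],[0,0,-12],[0,0,-15],[0,0,-18],[0,0,-21],[0,0,-24],[0,0,-26.7]]}'
python3 -m inch '{"grip":[-1,-1,-1,-1,-1,-1,-1,-1,-1],"travel":[[-0.3,-3,0],[-0.8,-7,0],[-1.4,-12,0],[-2,-17,0],[-2.6,-22,0],[-3.3,-26,0],[-3.8,-28.2,0],[-3.8,-28.2,0],[-3.8,-28.2,0]],"turn":[[0,0,0],[0,0,0],[0,0,0],[0,0,0],[0,0,0],[0,0,0],[0,0,0],[0,0,0],[0,0,0]]}'
python3 - <<'E'
from h import *
print(manip.read_state())
E
```

```text
clock: 17.55
eef_pos: [453.3, 360.8, 316.0]
eef_rot: [3.14, -0.001, -2.806]
wrist_force: [0.2, 0.3, -1.6]
finger_gap: 17.9
clock: 18.8
eef_pos: [452.2, -42.0, 315.0]
eef_rot: [3.141, -0.002, 3.006]
wrist_force: [-0.2, 1.3, -0.7]
finger_gap: 18.0
clock: 19.92
eef_pos: [413.9, -323.4, 314.6]
eef_rot: [3.14, -0.003, 3.006]
wrist_force: [0.1, -0.0, -1.7]
finger_gap: 17.9
{'clock': 19.925, 'joints': array([-7.32863822e-01,  1.86370873e-01,  1.41119091e+00, -3.57886573e-04,
        1.54728428e+00, -2.16827262e+00]), 'qd': array([ 0.01539136, -0.00457218, -0.00744293, -0.00072127,  0.00216846,
        0.00196127]), 'effort': array([-1.04448427e+00, -4.84609652e+01, -3.77505827e+01, -9.85476980e-02,
        4.72325971e-02, -3.61652509e-02]), 'eef_pos': array([ 413.86466604, -323.40255093,  314.5591853 ]), 'eef_rot': array([ 3.14005820e+00, -2.89103540e-03,  3.00621634e+00]), 'wrist_force': array([ 0.11191282, -0.02760735, -1.653025  ]), 'moment': array([0.00393534, 0.05109982, 0.01731349]), 'finger_gap': 17.883667121610323}
```

```bash
python3 -m inch '{"grip":[-1,-1,-1],"travel":[[0.15,0.18,-2],[0.15,0.18,-3],[0.15,0.18,-3]],"turn":[[0,0,0.3],[0,0,0.3],[0,0,0.3]]}'
python3 - <<'E'
from h import *
snap('scene','s9'); snap('side','sd9')
s=manip.read_state(); print(s['eef_pos'],s['eef_rot'])
p=load('s9')[0]; a=cv2.resize(p[110:260,340:460][:,:,::-1],None,fx=3.2,fy=3.2,interpolation=cv2.INTER_CUBIC)
p=load('sd9')[0]; b=cv2.resize(p[130:280,290:410][:,:,::-1],None,fx=3.2,fy=3.2,interpolation=cv2.INTER_CUBIC)
cv2.imwrite('pics/z9.png',np.hstack([a,b]))
E
```

```text
clock: 20.3
eef_pos: [415.3, -321.0, 284.2]
eef_rot: [3.139, -0.004, 3.012]
wrist_force: [-0.1, 0.3, -2.1]
finger_gap: 18.1
[ 415.4988006  -321.51066432  285.17586835] [ 3.14049400e+00 -2.32783018e-03  3.01172081e+00]
```

View pics/z9.png

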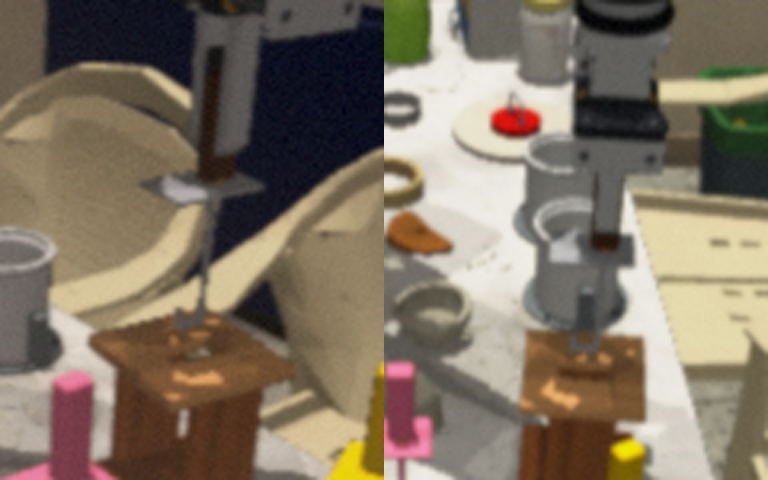

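The hook is upright and sits over the slot. Lowering it in.

```bash
python3 -m inch '{"grip":[-1,-1,-1,-1,-1,-1,-1,-1,-1,-1],"travel":[[0,0,-1],[0,0,-2.2],[0,0,-3.5],[0,0,-5],[0,0,-6.5],[0,0,-8],[0,0,-9.5],[0,0,-11],[0,0,-12.2],[0,0,-12.2]],"turn":[[0,0,0],[0,0,0],[0,0,0],[0,0,0],[0,0,0],[0,0,0],[0,0,0],[0,0,0],[0,0,0],[0,0,0]]}'
python3 -m inch '{"grip":[-1,-1,-1],"travel":[[0,0,-0.3],[0,0,-0.55],[0,0,-0.55]],"turn":[[0,0,0],[0,0,0],[0,0,0]]}'
```

```text
clock: 21.65
eef_pos: [415.3, -321.3, 162.3]
eef_rot: [3.14, -0.004, 3.012]
wrist_force: [-0.8, -0.2, -1.2]
finger_gap: 17.7
clock: 22.02
eef_pos: [415.5, -321.5, 157.3]
eef_rot: [3.14, -0.003, 3.012]
wrist_force: [-1.2, 0.9, 1.7]
finger_gap: 17.7
```

It seats at the original height (157.3) with slight contact. Release.

```bash
python3 -m inch '{"grip":[-0.7,-0.5,-0.2,0.2,0.5,0.8,1,1,1,1],"travel":[[0,0,0],[0,0,0],[0,0,0],[0,0,0],[0,0,0],[0,0,0],[0,0,0],[0,0,0],[0,0,0],[0,0,0]],"turn":[[0,0,0],[0,0,0],[0,0,0],[0,0,0],[0,0,0],[0,0,0],[0,0,0],[0,0,0],[0,0,0],[0,0,0]]}'
python3 -m inch '{"grip":[1,1,1,1,1,1,1],"travel":[[0,0,1.5],[0,0,4],[0,0,7],[0,0,10],[0,2,13],[0,2.6,13.9],[0,2.6,13.9]],"turn":[[0,0,0],[0,0,0],[0,0,0],[0,0,0],[0,0,0],[0,0,0],[0,0,0]]}'
python3 - <<'E'
from h import *
snap('wrist','w10'); snap('scene','s10'); snap('side','sd10')
p,d,c,W=load('w10')
S=W.reshape(-1,3); ok=(abs(S[:,0]-405)<90)&(abs(S[:,1]+321)<90); S=S[ok]; C=p.reshape(-1,3)[ok]
for lo,hi in [(126,132.5),(133.5,138),(205,216)]:
    m=(S[:,2]>lo)&(S[:,2]<hi); Q=S[m]
    if len(Q)>5: print(lo,hi,len(Q),cv2.minAreaRect(Q[:,:2].astype(np.float32)))
g=(S[:,2]>132)&(S[:,2]<139)&(C.max(1).astype(int)-C.min(1)<25); print('grey',g.sum(),cv2.minAreaRect(S[g][:,:2].astype(np.float32)))
for n in ['s10','sd10']:
    p,d,c,W=load(n)
    P=p.astype(int); m=(P[...,0]>P[...,1]+60)&(P[...,0]>P[...,2]+60)&(np.hypot(W[...,0]-402,W[...,1]-342)<80); D=W[m]; print(n,len(D),np.median(D,0),D.min(0),D.max(0))
E
```

```text
clock: 23.28
eef_pos: [415.4, -321.4, 157.3]
eef_rot: [3.14, -0.003, 3.012]
wrist_force: [1.1, 0.2, 0.2]
finger_gap: 93.4
clock: 24.15
eef_pos: [415.5, -295.4, 296.6]
eef_rot: [3.141, -0.002, 3.012]
wrist_force: [0.8, -0.1, -1.4]
finger_gap: 94.0
126 132.5 7772 ((405.65216064453125, -320.84124755859375), (109.71735382080078, 110.3990478515625), 81.75885772705078)
133.5 138 225 ((403.54266357421875, -320.06036376953125), (45.51332092285156, 69.33659362792969), 81.50334167480469)
205 216 471 ((414.1875915527344, -321.35186767578125), (16.49803352355957, 22.520116806030273), 80.91485595703125)
grey 1664 ((404.2290954589844, -319.960205078125), (46.131595611572266, 69.90898132324219), 82.47130584716797)
s10 124 [396.62052485 333.67055536  28.51029796] [366.3119661  306.07430436  13.9623003 ] [455.37858234 384.30586539  45.53169647]
sd10 114 [400.85214655 331.9062676   22.91518778] [366.55775126 302.26414701   8.08192941] [437.31702026 405.27536268  47.16198197]
```

View pics/s10.png

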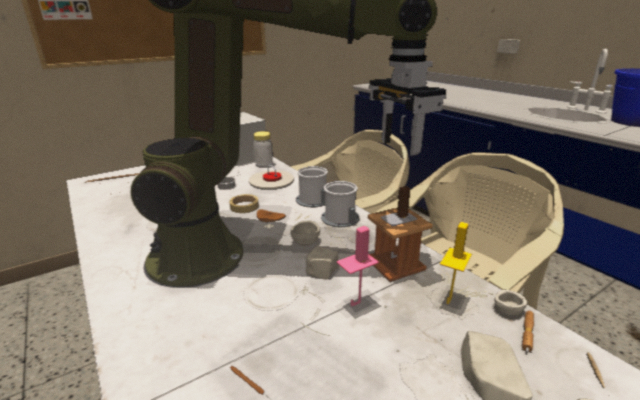

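View pics/w10.png

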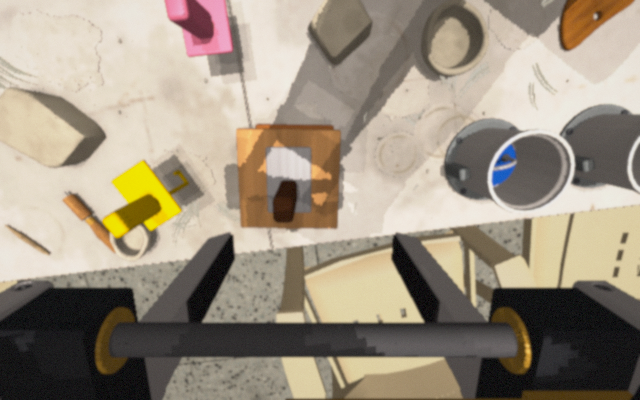

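The hook hangs in the stand within 1 mm of its measured start. The red piston stands on the bat at (271,176), blue is still in its tube, and the gripper is clear. Handing in.

```bash
python3 - <<'E'
from cell import manip
print(manip.sign_off())
E
```

```text
the job is handed in; nothing more can be done
None
```

I hooked the red piston by its loop, drew it clear of its tube, set it upright on the bat and unhooked it. The puller hook is back in its stand, and I handed the job in at about 24 s; no verdict was reported.

- **Hook:** in the last wrist picture its guard and handle were within about 1 mm of where they were measured at the start, and it was upright.
- **Red piston:** it stands on the bat, within about 10 mm of the bat's centre. That comes from the coloured points in the scene and side views and is only approximate, because some of those points are stray background.
- **Lift:** I worked out its underside at about 137 mm while it hung over the tube, against the 107 mm needed, with its weight on the wrist.
- **Blue piston:** it shows in its tube in the last wrist picture. I didn't measure its position again after the start.
- **Gripper:** it is open and clear of everything.

No check failed. The one disagreement was a loop measurement taken while the arm was still settling, which differed by about 2–4 mm. Both readings agreed to 0.5 mm along the hooking direction, the one that mattered for catching the loop.

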